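Seat a flush drawer pull and take up the marking knife

TASK

Press the flush pull fully home, so that its flange sits level on the drawer front. Then draw the marking knife (the tool with the flat-sided handle) up out of its slot in the rack, lean it over in the plane of its blade, like a pencil, to about 45 degrees, and carry it over the pull ready to scribe round the flange: point lowest, a few centimetres above the pull. Finish while holding it there, clear of everything, with the pull still home and the other tools left as they are.

Things in the scene. Friction and masses are not known exactly. Their poses are not given: they have to be found in the camera images.
- front: Pale wooden drawer front fixed face up on the bench (does not move), 300 x 130 x 22 mm. Origin at the centre of its underside on the bench; x along its 300 mm length, y across, z up. A pocket is routed in the middle of its face for the pull.
- seat (a point): Point on the upper face of the drawer front (22 mm above the bench), in the middle of the pocket; the middle of the pull's flange lies here once home. Axes as the drawer front's.
- pull (a joint): Tilt of the pull, rad: 0 = fully home, flange flat on the drawer front; 0.07 to 0.11 at the start. Its end toward the drawer front's -x already bears on the wood, the end toward +x stands up, and it turns about the bearing end. A snug fit: it stays where it is left and goes down under about 7 N on the raised end (more nearer the bearing end); once home it stops hard.
- pull_raised_end (a point): The pull is a recessed steel drawer pull: a flange 130 (drawer front's x) x 50 x 3 mm round an open cup 96 x 37 mm, 13 mm deep, in the pocket. This point is the middle of the top of the flange's raised end strip (17 x 50 mm, solid), 121.5 mm from the bearing end: the place to press. When home it lies 25 mm above the bench; at the start 8 to 14 mm higher.
- rack: Wooden tool rack fixed to the bench, 250 mm long (y), 100 mm high: a 56 mm wide, 20 mm thick top board on end cheeks and an 80 mm wide foot. Four slots 8 (x) x 20 (y) mm at y = -84, -28, 28, 84 mm; tools stand in them, handles on the board, blades seen below; one slot is empty. Origin: centre of its underside; z up.
- knife: Marking knife, about 75 g: straight dark flat-sided wooden handle, 14 (x) x 22 (y) x 108 mm (z); flat steel blade 4 x 16 x 68 mm, spear point. Origin: lower end of the handle, z along the handle away from the blade, x square to the blade's flat. In the rack its axes are the rack's, origin 100 mm up. Grip across the 14 mm (x), where space is free; other tools stand 56 mm or more off along y.
- knife_tip (a point): Point of the marking knife, 68 mm below its origin along its z axis.
- awl: Bystander, scratch awl in the rack: round bulbous dark wooden handle, 34 mm thick and 72 mm high, round spike. Origin at the handle's lower end.
- chisel: Bystander, narrow chisel in the rack: round dark wooden handle 27 mm thick and 102 mm high with steel hoops, blade 12 mm wide with a square end. Origin at the handle's lower end.
- mallet: Bystander, wooden mallet lying on the bench: head 90 x 130 x 60 mm, handle 250 mm. Origin at the underside of the head.
- square: Bystander, try square lying on the bench: wooden stock 115 x 22 x 18 mm, steel blade 150 x 38 mm. Origin at the underside of the stock.
Mind the look-alikes: they are no part of the job. What is shaped like the knife but blue, purple or red is not meant.

How it is judged:
On the way, in this order (a step that is already met when the one before it is completed fails the run):
1. the pull is pressed home: flange level on the drawer front (value of joint pull below 0.02 rad), for 0.2 s.
2. the marking knife is drawn clear of the rack, its point above the rack's top (height (world z) of knife_tip above 0.104 m and contact force between knife and rack below 0.05 N and contact force between knife and the fingers above 0.5 N), for 0.1 s.
At the end, for the whole second after the job is handed in: Pull home (tilt < 0.02 rad), nothing touching it. Knife held still by the fingers alone, 25 to 65 deg from upright, point down, its x within 30 deg of level; point 12 to 110 mm above the front's face, within 90 mm (along) and 50 mm (across) of the seat. Other tools within 30 mm of their start (value of joint pull below 0.02 rad and angle between knife's own z axis and vertical between 0.44 and 1.13 rad and angle between knife's own x axis and vertical between 1.05 and 2.09 rad and x of knife_tip in the frame of seat between -0.09 and 0.09 m and y of knife_tip in the frame of seat between -0.05 and 0.05 m and z of knife_tip in the frame of seat between 0.012 and 0.11 m and contact force between knife and the fingers above 0.5 N and contact force between knife and front below 0.05 N and contact force between knife and rack below 0.05 N and contact force between each of the arm, the fingers and front below 0.5 N and linear speed of knife below 0.03 m/s and distance of each of awl, chisel, mallet, square from where it was at the start of the episode below 0.03 m); the arm keeps its last pose, push and grip.
It fails at once if another tool is knocked out of place (over 30 mm) (distance of any of awl, chisel, mallet, square from where it was at the start of the episode above 0.03 m).
It also fails if it takes over 64 s, if anything falls off the work surface, if the arm or the gripper's body presses on something with over 40 N, if the wrist force passes 120 N, or if a joint passes its speed limit or range.

ROBOT

A 6-joint arm with a two-finger parallel gripper is mounted at the origin on the work surface. World frame = base frame: x ahead of the robot, y to its left, z up, the work surface at z = 0. Lengths are in m, angles in rad, forces in N, time in s.
With the tool pointing down it reaches from about 0.375 to 0.975 m from the base axis. Payload 3.8 kg.
Tool frame: the origin (TCP) lies on the centre line of the jaws, within the pads' length; the fingertips stand 17 mm ahead of it and the grasp point (between the pads) lies 2 mm behind it (bot.tip_extent is the distance from the TCP to the fingertips, in m); z points along the fingers, y is the line along which they close (so a half turn about z gives the same grasp; the last joint's range is limited). The gripper opens to 85 mm and grips with 20 to 120 N. Pads are 22 mm wide; open, the fingers measure 114 mm over their backs; the gripper's body (76 mm by 85 mm) begins 54 mm behind the grasp point. The pads swing forward as they close: fully open they stand 13 mm farther back than shut.
Start: joints at [-1.2, 0.264, 1.604, -0, 1.274, -0.037], TCP at [0.268, -0.62, 0.248] pointing down, gripper open.
Joint ranges: [-2.63, 2.63], [-0.94, 2.18], [0.31, 2.57], [-1.31, 4.45], [0, 2.66], [-2.55, 2.55]. Speed limits (rad/s): [2.57, 2.57, 3.14, 3.14, 3.14, 3.14].

INTERFACE

Orientations are given as a rotation vector (axis times angle).
In Python, from workcell import readout, read_camera, finish_job, bot gives the robot as it stands.
- The arm moves only by the tool jog_arm, never from a script. Its argument "deltas" is one flat list of numbers, 7 for each row, row after row: the shift along the tool's x, y, z in m, then the turn, a rotation vector about the tool's x, y, z in degrees, then the gripper command: -1 is shut, 1 is fully open, values between are in proportion. A call has 1 to 8 rows; each row is the pose to reach, as a shift and turn from the pose commanded when the call began, along the tool's axes at that moment; what a row does not reach only later rows make up. A row lasts 1/10 s, in which the tool goes at most 50 mm and 8.59 degrees, less where a joint would pass 70% of its speed; a pose out of reach is approached as far as the arm can. A call with a gripper value outside its range is refused whole. The fingers move at their own pace and stop on an object; "squeeze" is the grip in N (left out, the last holds). Time passes only in rows, so rows that repeat a pose let the fingers close. It gives the time, the measured TCP pose, the force, the opening and the grip force at its end, in the units of the state.
- readout.read_state(): the state, without advancing time (a new reading comes with each control period).
- read_camera(name): name is "scene" or "top" or "wrist"; returns a dict with "color" (420x560x3 uint8, blue, green, red), "fx", "fy", "cx", "cy" (pixels), "origin" and "attitude" of the camera in the world. Camera axes: x right, y down, z forward; pixel columns grow to the right and rows downward; lengths in m; the calibration is good to about 2 mm. The wrist camera is an equidistant fisheye: a pixel r from the principal point sees the ray r / f radians off the axis. A picture is of the moment at which its call begins. There is no depth.
- finish_job(): hands the job in; it is judged then, once.
The state is a dict: "time": time; "q": joint angles; "joint_vel": joint speeds; "joint_torque": joint torques, N m; "tool_pos": TCP position; "tcp_rot": TCP orientation; "wrist_force": force on the tool from outside, world axes, zero at the start; "torque": the same for the moment, N m; "width": opening from 0.0 (shut) to 1.0 (fully open); "grip_force": force on a finger pad.
Only numpy, scipy, OpenCV 4.12 (cv2) and the standard library are available. Lean on these libraries where they do the work, as an engineer would, in place of code of your own. Each camera call takes 0.05 s, during which the arm holds its last target. There are 200 camera calls.

## Working session

There is one attempt and no reset: what is moved stays moved. The work goes in short steps, Python scripts to look and compute and a tool call to move; the robot and the scene stay as the last step left them, time stands still between calls to the robot, and variables do not carry over. Pictures are saved under pics/ and viewed, at most 10 in all, crops included, and the job is handed in when it is done.

Besides the shell and the picture viewer there is one more tool, called after "Request:" in YAML: its name, and indented under it one key for each argument. jog_arm: Moves the arm, as the interface text tells. Its arguments: {"type":"object","properties":{"deltas":{"type":"array"},"squeeze":{"type":"number"}},"required":["deltas"]}

```bash
ls; mkdir -p pics; python3 - <<'E'
from workcell import readout, read_camera, bot
import cv2,numpy as np
ims=[]
for n in ["scene","top"]:
    c=read_camera(n); cv2.imwrite(f"pics/{n}0.png",c["color"]); np.save(f"pics/{n}0.npy",c,allow_pickle=True)
    print(n,c["fx"],c["fy"],c["cx"],c["cy"],c["origin"],c["attitude"])
s=readout.read_state(); print(s)
print([a for a in dir(bot) if a[0]!='_'])
E
```

```text
pics
scene 388.186921543261 388.186921543261 278.1250923761234 208.55906934977727 [1.24072137 0.38019814 0.65905037] [-1.3757172  -1.97641754  1.02702933]
top 533.7183058434822 533.7183058434822 278.30939379731944 224.87506058531892 [0.37421462 0.1161621  1.4427276 ] [-2.2221375   2.16171539 -0.09313465]
{'time': 0.1, 'q': array([-1.19992693e+00,  2.64701086e-01,  1.60526777e+00, -2.35939710e-05,
        1.27369006e+00, -3.68943435e-02]), 'joint_vel': array([ 0.00114338, -0.00121437, -0.00327392, -0.00295186,  0.00181218,
        0.00126556]), 'joint_torque': array([ 3.64641983e-04, -5.16705251e+01, -3.68590593e+01, -5.61398190e-05,
        6.28054302e-03,  3.64888160e-05]), 'tool_pos': array([ 0.26744029, -0.61906504,  0.24705442]), 'tcp_rot': array([-3.07453004e+00, -6.35684407e-01,  5.74033556e-04]), 'wrist_force': array([ 0.00430829,  0.60051514, -0.36550556]), 'torque': array([0.02694478, 0.00489874, 0.01615964]), 'grip_force': 0.0, 'width': 1.004304672460123}
['MotionError', 'tip_extent']
```

View pics/scene0.png

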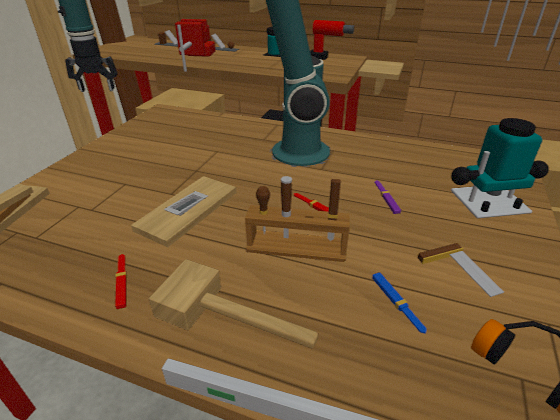

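View pics/top0.png

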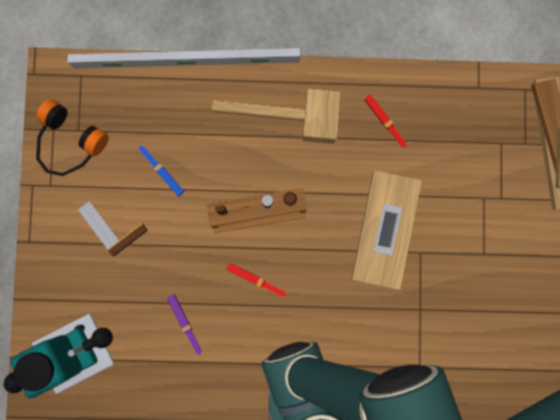

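The scene view shows the rack with, left to right, a bulbous handle at (263,197) (awl), a hooped round handle at (287,195) (chisel) and a straight dark handle at (335,195). In the top view those are (290,198), (267,200) and (221,209). The drawer front is centred near (388,230) in the top view. The knife candidates are:
- Dark handle in the rack: fits the description (straight, flat-sided, dark, standing in a slot).
- Blue (162,170), purple (185,325), red (385,120) and red (256,280): wrong colour and lying on the bench.

Next I'll confirm this in a crop and measure.

```bash
cat > h.py <<'E'
import numpy as np,cv2
from scipy.spatial.transform import Rotation as R
def load(n): return np.load(f"pics/{n}.npy",allow_pickle=True).item()
def ray(c,p,fish=False):
    x=(np.asarray(p,float)-[c["cx"],c["cy"]])/[c["fx"],c["fy"]]
    if fish:
        t=np.hypot(*x); d=np.r_[x/t*np.sin(t),np.cos(t)]
    else: d=np.r_[x,1.]
    return R.from_rotvec(c["attitude"]).apply(d)
def onz(c,p,z,fish=False):
    d=ray(c,p,fish); o=np.asarray(c["origin"]); return o+d*(z-o[2])/d[2]
def proj(c,P):
    v=R.from_rotvec(c["attitude"]).inv().apply(np.asarray(P)-c["origin"]); return v[...,:2]/v[...,2:]*[c["fx"],c["fy"]]+[c["cx"],c["cy"]]
E
python3 - <<'E'
from h import *
t=load("top0"); s=load("scene0")
hsv=cv2.cvtColor(t["color"],cv2.COLOR_BGR2HSV)
print("front",hsv[200,390],hsv[270,380],"table",hsv[230,330],hsv[300,420],"pull",hsv[215,390],hsv[230,388],"rack",hsv[207,245],hsv[222,245],"knife",hsv[209,221])
a=cv2.resize(s["color"][165:270,235:365],None,fx=4,fy=4,interpolation=cv2.INTER_CUBIC)[:400,:400]
b=cv2.resize(s["color"][170:245,130:240],(400,273),interpolation=cv2.INTER_CUBIC)
c=cv2.resize(t["color"][165:295,345:430],(200,306),interpolation=cv2.INTER_CUBIC)
d=cv2.resize(t["color"][180:240,200:315],(400,209),interpolation=cv2.INTER_CUBIC)
o=np.zeros((600,800,3),np.uint8);o[:a.shape[0],:a.shape[1]]=a;o[:273,400:]=b;o[280:280+306,420:620]=c;o[391:,:400]=d
cv2.imwrite("pics/crop1.png",o)
E
```

```text
front [ 17 112 195] [ 17 115 189] table [ 15 135 155] [ 15 137  97] pull [107  22  82] [113  24  86] rack [ 14 154 119] [ 14 149 140] knife [ 11 152  84]
```

View pics/crop1.png

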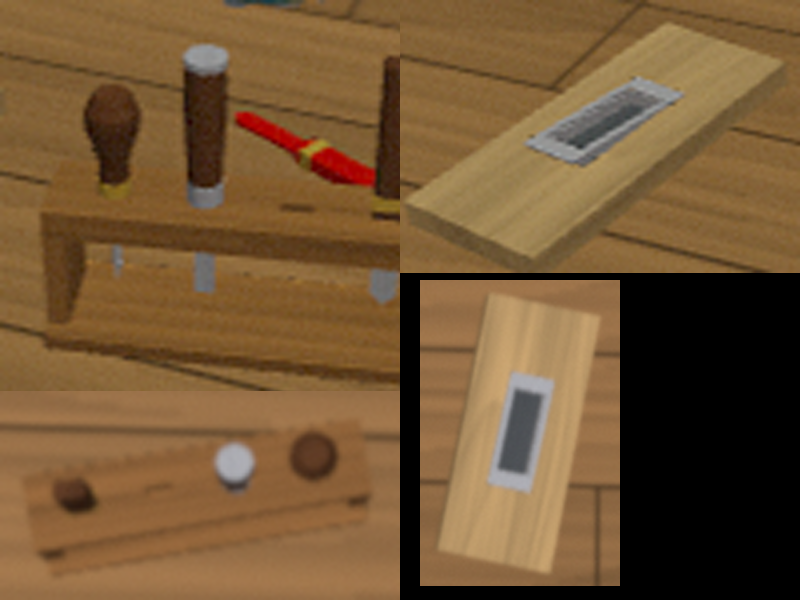

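The crop confirms the straight dark handle with a brass collar and spear blade at scene (335,195) as the knife. The chisel has steel hoops and the awl is bulbous. The pull is at scene (185,203) and top (388,230). Next I'll measure the front, the pull's two ends by triangulation, and the rack.

```bash
cat >> h.py <<'E'
def tri(c1,p1,c2,p2):
    d1,d2=ray(c1,p1),ray(c2,p2); d1/=np.linalg.norm(d1); d2/=np.linalg.norm(d2)
    o1,o2=np.asarray(c1["origin"]),np.asarray(c2["origin"])
    k=np.linalg.lstsq(np.c_[d1,-d2],o2-o1,rcond=None)[0]
    a,b=o1+k[0]*d1,o2+k[1]*d2
    return (a+b)/2,np.linalg.norm(a-b)
def big(m):
    cs=cv2.findContours(m.astype(np.uint8),cv2.RETR_EXTERNAL,cv2.CHAIN_APPROX_NONE)[0]
    return max(cs,key=cv2.contourArea)
def quad(ct):
    h=cv2.convexHull(ct); return cv2.approxPolyN(h,4,ensure_convex=True)[0].astype(float)
E
python3 - <<'E'
from h import *
t=load("top0"); s=load("scene0"); np.set_printoptions(precision=4,suppress=True)
up=8
def steelq(c,x0,x1,y0,y1):
    im=cv2.resize(c["color"][y0:y1,x0:x1],None,fx=up,fy=up,interpolation=cv2.INTER_CUBIC)
    h=cv2.cvtColor(im,cv2.COLOR_BGR2HSV); m=cv2.morphologyEx((h[...,1]<65).astype(np.uint8),cv2.MORPH_CLOSE,np.ones((9,9)))
    ct=big(m); return (quad(ct)+.5)/up-.5+[x0,y0], cv2.contourArea(ct)/up**2
qt,a=steelq(t,360,415,190,265); print("top pull",qt,a)
qs,a=steelq(s,160,212,186,222); print("scene pull",qs,a)
im=t["color"][160:300,340:435]; h=cv2.cvtColor(cv2.resize(im,None,fx=up,fy=up,interpolation=cv2.INTER_CUBIC),cv2.COLOR_BGR2HSV)
print(np.median(h.reshape(-1,3),0))
m=cv2.morphologyEx(((h[...,2]>172)).astype(np.uint8),cv2.MORPH_OPEN,np.ones((21,21)))
ct=big(m);qf=(quad(ct)+.5)/up-.5+[340,160]; print("front",qf)
W=np.array([onz(t,p,.022) for p in qf]); print(W, np.linalg.norm(np.diff(W,axis=0),axis=1), W.mean(0))
print("pull ctr", np.mean([onz(t,p,.03) for p in qt],0))
# match scene/top corners
pt=np.array([proj(s,onz(t,p,.03)) for p in qt])
for i,p in enumerate(qt):
    j=np.argmin(np.linalg.norm(qs-pt[i],axis=1)); P,g=tri(t,p,s,qs[j]); print(p,qs[j],P,g)
E
```

```text
top pull [[402.4375 206.6875]
 [391.6875 255.4375]
 [372.5625 251.3125]
 [383.0625 203.0625]] 950.265625
scene pull [[208.4375 195.3125]
 [179.6875 215.8125]
 [162.3125 208.9375]
 [194.6875 190.3125]] 456.546875
[ 15. 133. 155.]
front [[421.5625 179.8125]
 [399.9375 289.3125]
 [352.6875 279.3125]
 [374.8125 169.5625]]
[[ 0.6078 -0.2854  0.022 ]
 [ 0.3128 -0.2301  0.022 ]
 [ 0.3359 -0.1039  0.022 ]
 [ 0.632  -0.1586  0.022 ]] [0.3001 0.1282 0.3011] [ 0.4721 -0.1945  0.022 ]
pull ctr [ 0.4717 -0.1931  0.03  ]
[402.4375 206.6875] [162.3125 208.9375] [ 0.5325 -0.2318  0.0368] 0.0022831409031736794
[391.6875 255.4375] [194.6875 190.3125] [ 0.4025 -0.2074  0.0251] 0.0021939985507017047
[372.5625 251.3125] [208.4375 195.3125] [ 0.4118 -0.1558  0.0244] 0.0011091226054747445
[383.0625 203.0625] [179.6875 215.8125] [ 0.5392 -0.1774  0.032 ] 0.005868839204044151
```

The front measures 300 x 128 mm, which matches. The seat is at about (0.472,-0.194), and the raised end is toward world +x at z ≈ 0.034, as expected. Now the knife and rack.

```bash
python3 - <<'E'
from h import *
from workcell import bot
t=load("top0"); s=load("scene0"); np.set_printoptions(precision=4,suppress=True)
print(bot.tip_extent)
up=8
def comp(c,x0,x1,y0,y1,f):
    im=cv2.resize(c["color"][y0:y1,x0:x1],None,fx=up,fy=up,interpolation=cv2.INTER_CUBIC)
    ct=big(f(cv2.cvtColor(im,cv2.COLOR_BGR2HSV))); (cx,cy),wh,a=cv2.minAreaRect(ct)
    return (cv2.boxPoints(((cx,cy),wh,a))+.5)/up-.5+[x0,y0], np.array(wh)/up
dark=lambda h:(h[...,2]<95)
print("knife top-view",*comp(t,208,235,198,222,dark))
ch,_=comp(t,255,280,190,212,lambda h:h[...,1]<70); print("chisel top",ch.mean(0),_)
aw,_=comp(t,280,302,188,208,dark); print("awl",aw.mean(0),_)
k,_=comp(s,322,348,172,222,dark); print("knife scene",k,_)
sh,_=comp(s,275,298,172,190,lambda h:h[...,1]<70); print("chisel scene top",sh,_)
print("chisel top xyz",tri(t,ch.mean(0),s,sh.mean(0)), onz(t,ch.mean(0),.2))
print("awl",onz(t,aw.mean(0),.155))
# handle base/top scene ray on given heights
b=k[np.argsort(k[:,1])]; top=b[:2].mean(0); bot_=b[2:].mean(0)
print("knife scene base",bot_,onz(s,bot_,.104),"top",top,onz(s,top,.207))
E
```

```text
0.017
knife top-view [[214.9152 208.9813]
 [223.4909 204.1575]
 [228.1511 212.4423]
 [219.5755 217.2661]] [9.5056 9.8393]
chisel top [266.862  200.7596] [12.0632 12.4523]
awl [289.9007 198.5846] [12.7331 13.0363]
knife scene [[327.8382 214.1809]
 [329.5028 178.6691]
 [340.1026 179.1659]
 [338.438  214.6778]] [10.6114 35.5508]
chisel scene top [[280.3125 175.6875]
 [291.5625 175.6875]
 [291.5625 183.4375]
 [280.3125 183.4375]] [ 7.75 11.25]
chisel top xyz (array([0.5191, 0.1269, 0.1977]), np.float64(0.002554190782474894)) [0.5184 0.1281 0.2   ]
awl [0.5305 0.0728 0.155 ]
knife scene base [333.1381 214.4293] [0.4874 0.2357 0.104 ] top [334.8027 178.9175] [0.494  0.2333 0.207 ]
```

```bash
cat >> h.py <<'E'
def pose(pos,yaw_deg,tilt=0):
    # tool down, tool x at world yaw; tilt = turn about tool y (deg)
    r=R.from_euler('z',yaw_deg,degrees=True)*R.from_euler('x',180,degrees=True)*R.from_euler('y',tilt,degrees=True)
    return np.array(pos),r
def delta(target,cur=None):
    from workcell import readout
    s=readout.read_state(); p,r=cur or (s["tool_pos"],R.from_rotvec(s["tcp_rot"]))
    d=r.inv().apply(target[0]-p); w=(r.inv()*target[1]).as_rotvec(degrees=True)
    print("delta mm",(d*1000).round(1),"deg",w.round(1)); return d,w
E
python3 - <<'E'
from h import *
from workcell import readout
s=readout.read_state(); print(R.from_rotvec(s["tcp_rot"]).as_matrix().round(3))
for y in (-10.5,79.5,169.5): delta(pose([.5275,-.2043,.09],y))
E
```

```text
[[ 0.918  0.397 -0.001]
 [ 0.397 -0.918  0.002]
 [ 0.    -0.002 -1.   ]]
delta mm [ 403.2 -277.3  157.6] deg [-0.1  0.  33.9]
delta mm [ 403.2 -277.3  157.6] deg [ -0.1  -0.1 -56.1]
delta mm [ 403.2 -277.3  157.6] deg [  -0.    -0.2 -146.1]
```

Request:
jog_arm:
  deltas: [0.403, -0.277, 0.1, 0, 0, -56, -1, 0.403, -0.277, 0.1, 0, 0, -56, -1, 0.403, -0.277, 0.1, 0, 0, -56, -1, 0.403, -0.277, 0.1, 0, 0, -56, -1, 0.403, -0.277, 0.1, 0, 0, -56, -1, 0.403, -0.277, 0.1, 0, 0, -56, -1, 0.403, -0.277, 0.1, 0, 0, -56, -1, 0.403, -0.277, 0.1, 0, 0, -56, -1]

```text
time: 0.9
tool_pos: [0.4766, -0.2858, 0.1675]
tcp_rot: [-2.416, -2.008, 0.0]
wrist_force: [0.4, 0.6, 0.8]
width: 0.0
grip_force: 0.0
```

```bash
python3 -c "
from h import *
delta(pose([.5275,-.2043,.1],79.5))"
```

```text
delta mm [89.4 35.2 67.5] deg [-0. -0. -0.]
```

Request:
jog_arm:
  deltas: [0.0894, 0.035, 0.0675, 0, 0, 0, -1, 0.0894, 0.035, 0.0675, 0, 0, 0, -1, 0.0894, 0.035, 0.0675, 0, 0, 0, -1, 0.0894, 0.035, 0.0675, 0, 0, 0, -1]

```text
time: 1.3
tool_pos: [0.5259, -0.2039, 0.0981]
tcp_rot: [-2.411, -2.007, 0.004]
wrist_force: [-0.6, 0.4, -0.3]
width: 0.002
grip_force: 0.0
```

```bash
python3 - <<'E'
from h import *
from workcell import readout,read_camera
delta(pose([.5275,-.2043,.1],79.5)); print(readout.read_state()["wrist_force"])
c=read_camera("wrist"); np.save("pics/w1.npy",c,allow_pickle=True)
s=read_camera("scene")
print(c["fx"],c["cx"],c["cy"],c["origin"],c["attitude"])
o=np.zeros((600,760,3),np.uint8); o[:420,:560]=c["color"]
o[420:,:300]=cv2.resize(s["color"][150:240,100:250],(300,180)); cv2.imwrite("pics/w1.png",o)
E
```

```text
delta mm [-0.1  1.6 -1.9] deg [-0.3 -0.1  0.1]
[-0.55276088  0.38897129 -0.30898209]
325.19226210127806 279.2501511092023 209.5378181006367 [ 0.54098467 -0.12238013  0.22459277] [ 2.80133685 -0.25634758 -0.04955853]
```

View pics/w1.png

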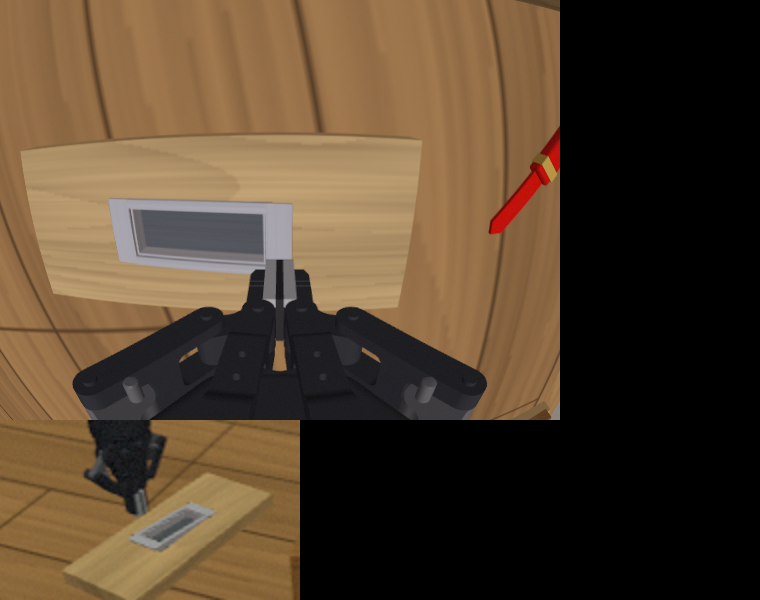

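The wrist view shows the shut fingertips (columns 265-295, row 265) centred over the pull's right (+x) end strip (267-293). I'll press down, gently at the end.

Request:
jog_arm:
  deltas: [0, 0.0015, 0.02, 0, 0, 0, -1, 0, 0.0015, 0.04, 0, 0, 0, -1, 0, 0.0015, 0.045, 0, 0, 0, -1, 0, 0.0015, 0.048, 0, 0, 0, -1, 0, 0.0015, 0.051, 0, 0, 0, -1, 0, 0.0015, 0.053, 0, 0, 0, -1, 0, 0.0015, 0.055, 0, 0, 0, -1, 0, 0.0015, 0.056, 0, 0, 0, -1]

```text
time: 2.2
tool_pos: [0.5288, -0.2082, 0.0468]
tcp_rot: [2.417, 2.004, -0.0]
wrist_force: [-4.3, -1.0, 6.1]
width: -0.002
grip_force: 2.9
```

Request:
jog_arm:
  deltas: [0, 0, 0.001, 0, 0, 0, -1, 0, 0, 0.002, 0, 0, 0, -1, 0, 0, 0.003, 0, 0, 0, -1, 0, 0, 0.004, 0, 0, 0, -1, 0, 0, 0.005, 0, 0, 0, -1, 0, 0, 0.005, 0, 0, 0, -1]

```text
time: 2.8
tool_pos: [0.5291, -0.2082, 0.042]
tcp_rot: [2.416, 2.004, 0.0]
wrist_force: [-3.7, 0.3, 6.2]
width: -0.005
grip_force: 2.7
```

Request:
jog_arm:
  deltas: [0, 0, 0.001, 0, 0, 0, -1, 0, 0, 0.002, 0, 0, 0, -1, 0, 0, 0.002, 0, 0, 0, -1, 0, 0, 0.002, 0, 0, 0, -1]

```text
time: 3.2
tool_pos: [0.5292, -0.2082, 0.0417]
tcp_rot: [2.417, 2.004, 0.0]
wrist_force: [-7.3, 1.5, 17.0]
width: 0.0
grip_force: 8.3
```

It stopped hard at 17 N and the expected height (0.0417), so the pull is home. I'll hold briefly and lift.

Request:
jog_arm:
  deltas: [0, 0, 0.002, 0, 0, 0, -1, 0, 0, 0.002, 0, 0, 0, -1, 0, 0, -0.05, 0, 0, 0, -1, 0, 0, -0.1, 0, 0, 0, -1, 0, 0, -0.15, 0, 0, 0, 0, 0, 0, -0.2, 0, 0, 0, 1, 0, 0, -0.25, 0, 0, 0, 1, 0, 0, -0.26, 0, 0, 0, 1]

```text
time: 4.0
tool_pos: [0.5317, -0.2087, 0.3077]
tcp_rot: [2.408, 1.996, 0.011]
wrist_force: [1.4, -0.7, 0.7]
width: 0.681
grip_force: 0.0
```

```bash
python3 - <<'E'
from h import *
from workcell import readout,read_camera
c=read_camera("scene"); up=8
x0,x1,y0,y1=160,212,186,222
im=cv2.resize(c["color"][y0:y1,x0:x1],None,fx=up,fy=up,interpolation=cv2.INTER_CUBIC)
h=cv2.cvtColor(im,cv2.COLOR_BGR2HSV); m=cv2.morphologyEx((h[...,1]<65).astype(np.uint8),cv2.MORPH_CLOSE,np.ones((9,9)))
q=(quad(big(m))+.5)/up-.5+[x0,y0]; print(q,[onz(c,p,.025).round(4) for p in q])
delta(pose([.494,.235,.30],102.7))
print(readout.read_state()["wrist_force"])
E
```

```text
[[208.8125 195.4375]
 [177.3125 218.5625]
 [162.8125 212.5625]
 [194.6875 190.3125]] [array([ 0.413 , -0.1545,  0.025 ]), array([ 0.544 , -0.1797,  0.025 ]), array([ 0.5337, -0.2332,  0.025 ]), array([ 0.4026, -0.2086,  0.025 ])]
delta mm [ 429.  -119.2    3.7] deg [  0.8   0.4 -23.4]
[ 0.89594745 -0.39407221  1.62051613]
```

The pull's corners now fit the level z = 0.025 plane, so it is home. On to a spot above the knife.

Request:
jog_arm:
  deltas: [0.429, -0.119, 0.0, 0, 0, -23.4, 1, 0.429, -0.119, 0.0, 0, 0, -23.4, 1, 0.429, -0.119, 0.0, 0, 0, -23.4, 1, 0.429, -0.119, 0.0, 0, 0, -23.4, 1, 0.429, -0.119, 0.0, 0, 0, -23.4, 1, 0.429, -0.119, 0.0, 0, 0, -23.4, 1, 0.429, -0.119, 0.0, 0, 0, -23.4, 1, 0.429, -0.119, 0.0, 0, 0, -23.4, 1]

```text
time: 4.85
tool_pos: [0.4936, 0.1933, 0.2968]
tcp_rot: [-1.961, -2.454, 0.001]
wrist_force: [1.0, -0.0, -0.5]
width: 0.993
grip_force: 0.0
```

Request:
jog_arm:
  deltas: [0.05, -0.014, 0, 0, 0, 0, 1]

```text
time: 4.95
tool_pos: [0.471, 0.2378, 0.2966]
tcp_rot: [1.961, 2.454, 0.0]
wrist_force: [0.6, 0.3, -0.4]
width: 1.004
grip_force: 0.0
```

```bash
python3 - <<'E'
from h import *
from workcell import readout,read_camera
delta(pose([.494,.235,.30],102.7))
c=read_camera("wrist"); np.save("pics/w2.npy",c,allow_pickle=True); cv2.imwrite("pics/w2.png",c["color"])
E
```

```text
delta mm [-7.8 21.8 -3.4] deg [0. 0. 0.]
```

View pics/w2.png

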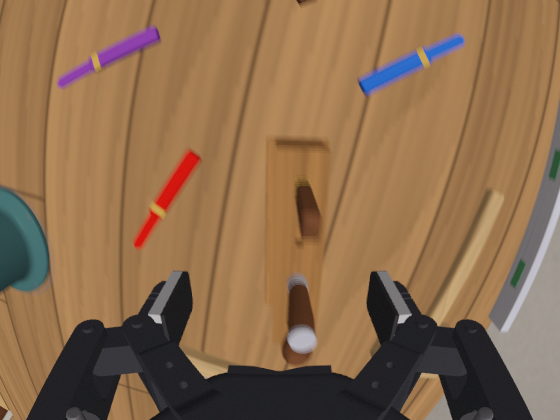

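Wrist view: the knife handle stands in the board, from its base near (309,240) to its top near (303,185). The empty slot is hidden in front, the chisel's hooped top is at (302,340), and the blue, purple and red look-alikes lie around. Now to fix the knife's position.

```bash
python3 - <<'E'
from h import *
np.set_printoptions(precision=4,suppress=True)
c=load("w2"); up=8; x0,x1,y0,y1=285,330,165,250
im=cv2.resize(c["color"][y0:y1,x0:x1],None,fx=up,fy=up,interpolation=cv2.INTER_CUBIC)
h=cv2.cvtColor(im,cv2.COLOR_BGR2HSV)
m=cv2.morphologyEx((h[...,2]<90).astype(np.uint8),cv2.MORPH_OPEN,np.ones((9,9))); ct=big(m)[:,0,:]
q=(quad(ct.reshape(-1,1,2))+.5)/up-.5+[x0,y0]
print(q,c["origin"])
for z in (.104,.208): print(z,[onz(c,p,z,True)[:2] for p in q])
# edge rows: mean columns along rows
for r in range(170,250,8):
    xs=ct[:,0][np.abs(ct[:,1]-(r-y0)*up)<4]
    if len(xs): print(r,xs.min()/up+x0,xs.max()/up+x0)
big_=cv2.resize(c["color"][125:265,250:345],None,fx=4,fy=4,interpolation=cv2.INTER_CUBIC); cv2.imwrite("pics/w2c.png",big_)
E
```

```text
[[309.3125 185.5625]
 [317.6875 208.6875]
 [301.3125 237.3125]
 [293.4375 185.5625]] [0.4519 0.3189 0.423 ]
0.104 [array([0.5001, 0.2438]), array([0.5148, 0.2216]), array([0.506 , 0.1864]), array([0.4844, 0.2402])]
0.208 [array([0.4844, 0.2683]), array([0.4943, 0.2534]), array([0.4884, 0.2296]), array([0.4738, 0.2659])]
186 299.125 309.375
194 296.625 312.625
202 296.5 315.625
210 297.75 317.625
218 298.75 303.375
226 300.125 303.5
234 301.875 303.125
```

View pics/w2c.png

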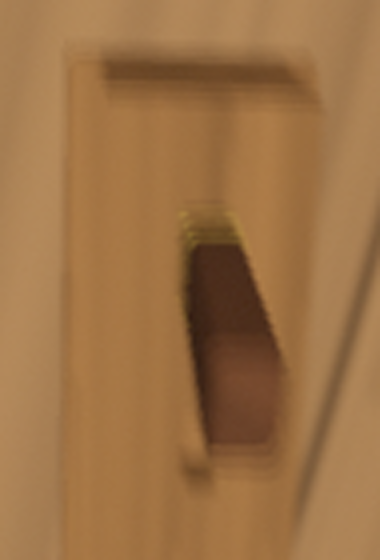

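The crop shows the handle's top face at about (311,223) and its brass collar at (303,181). The picture is slightly motion-blurred, so I'll settle over the estimate and re-measure.

Request:
jog_arm:
  deltas: [-0.008, 0.022, 0, 0, 0, 0, 1, -0.008, 0.022, 0, 0, 0, 0, 1, -0.008, 0.022, 0, 0, 0, 0, 1, -0.008, 0.022, 0, 0, 0, 0, 1]

```text
time: 5.4
tool_pos: [0.4935, 0.2321, 0.297]
tcp_rot: [-1.962, -2.453, 0.002]
wrist_force: [-0.3, 0.6, 1.0]
width: 0.998
grip_force: 0.0
```

```bash
python3 - <<'E'
from h import *
from workcell import readout,read_camera
np.set_printoptions(precision=4,suppress=True)
c=load("w2"); print(onz(c,(310.7,223),.208,True),onz(c,(302.8,180),.1,True))
delta(pose([.494,.235,.30],102.7))
c=read_camera("wrist"); np.save("pics/w3.npy",c,allow_pickle=True); print(c["origin"],c["attitude"])
cv2.imwrite("pics/w3.png",cv2.resize(c["color"][130:330,200:380],None,fx=3,fy=3,interpolation=cv2.INTER_CUBIC))
E
```

```text
[0.4922 0.2418 0.208 ] [0.4928 0.2471 0.1   ]
delta mm [ 2.7  1.1 -3. ] deg [-0.1  0.  -0. ]
[0.4746 0.3134 0.4234] [2.7947 0.3097 0.0498]
```

View pics/w3.png

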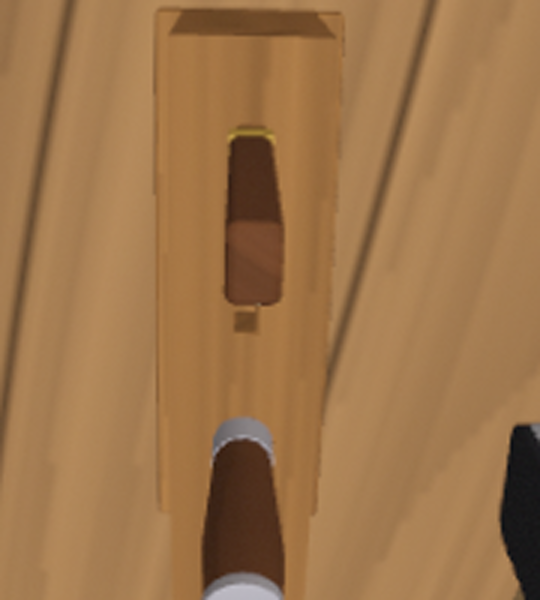

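```bash
python3 - <<'E'
from h import *
np.set_printoptions(precision=4,suppress=True)
c=load("w3"); f=lambda x,y,z:onz(c,(x/3+200-1/3,y/3+130-1/3),z,True)[:2]
q=np.array([f(*p,.208) for p in [(227,221),(281,221),(283.5,303),(225.5,303)]]); print("top",q,q.mean(0),np.linalg.norm(np.diff(q,axis=0),axis=1))
print("collar far edge",f(251,130,.102))
h=f(243,438,.104);print("chisel base far",h)
l=[f(157,190,.1),f(163,510,.1)]; d=l[0]-l[1]; print("left board edge yaw",np.degrees(np.arctan2(d[1],d[0])),l)
d=q[0]+q[1]-q[2]-q[3]; print("top yaw",np.degrees(np.arctan2(d[1],d[0])))
E
```

```text
top [[0.4869 0.2449]
 [0.4991 0.2476]
 [0.5045 0.2277]
 [0.4909 0.2247]] [0.4953 0.2362] [0.0125 0.0206 0.0139]
collar far edge [0.4938 0.2444]
chisel base far [0.5171 0.1291]
left board edge yaw 101.75682298318601 [array([0.467 , 0.2162]), array([0.494 , 0.0865])]
top yaw 103.27261405466471
```

Knife at (0.4955, 0.2355), top face 13 x 20.5 mm (14 x 22 expected), yaw about 102.5°. It agrees with the scene view. Descending.

```bash
python3 -c "
from h import *
delta(pose([.4955,.2355,.172],102.5))"
```

```text
delta mm [  2.9   2.7 125.3] deg [-0.1  0.   0.2]
```

Request:
jog_arm:
  deltas: [0.003, 0.0025, 0.04, 0, 0, 0, 1, 0.003, 0.0025, 0.08, 0, 0, 0, 1, 0.003, 0.0025, 0.11, 0, 0, 0, 1, 0.003, 0.0025, 0.125, 0, 0, 0, 1, 0.003, 0.0025, 0.125, 0, 0, 0, 1, 0.003, 0.0025, 0.125, 0, 0, 0, 0]
  squeeze: 50

```text
time: 6.05
tool_pos: [0.4965, 0.2365, 0.1738]
tcp_rot: [1.961, 2.454, 0.002]
wrist_force: [0.5, 0.1, -0.1]
width: 0.858
grip_force: 0.0
```

```bash
python3 - <<'E'
from h import *
from workcell import read_camera
delta(pose([.4955,.2355,.172],102.5))
c=read_camera("wrist"); s=read_camera("scene")
o=np.zeros((420,800,3),np.uint8); o[:,:400]=c["color"][:,80:480]; o[:,400:]=cv2.resize(s["color"][120:270,230:373],(400,420)); cv2.imwrite("pics/w4.png",o)
E
```

```text
delta mm [-0.8 -1.2  1.8] deg [ 0.1 -0.   0.2]
```

View pics/w4.png

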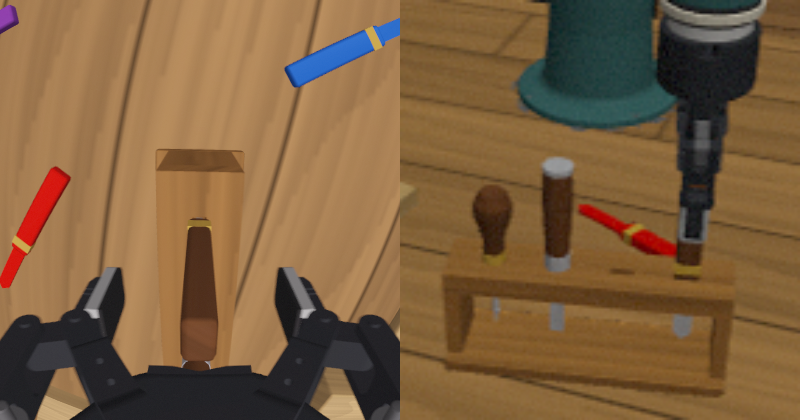

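The handle (column 199) is centred between the fingers (103 and 297), and the other tools are untouched. Closing.

Request:
jog_arm:
  deltas: [0, 0, 0, 0, 0, 0, -0.5, 0, 0, 0, 0, 0, 0, -1, 0, 0, 0, 0, 0, 0, -1, 0, 0, 0, 0, 0, 0, -1, 0, 0, 0, 0, 0, 0, -1, 0, 0, 0, 0, 0, 0, -1]
  squeeze: 50

```text
time: 6.75
tool_pos: [0.4961, 0.2367, 0.1736]
tcp_rot: [1.96, 2.454, 0.002]
wrist_force: [-0.9, -0.7, 5.8]
width: 0.155
grip_force: 50.0
```

Request:
jog_arm:
  deltas: [0, 0, -0.005, 0, 0, 0, -1, 0, 0, -0.02, 0, 0, 0, -1, 0, 0, -0.04, 0, 0, 0, -1, 0, 0, -0.065, 0, 0, 0, -1, 0, 0, -0.09, 0, 0, 0, -1, 0, 0, -0.115, 0, 0, 0, -1, 0, 0, -0.14, 0, 0, 0, -1, 0, 0, -0.14, 0, 0, 0, -1]

```text
time: 7.55
tool_pos: [0.4978, 0.2373, 0.3181]
tcp_rot: [1.958, 2.452, 0.012]
wrist_force: [-0.4, 0.1, -1.1]
width: 0.159
grip_force: 49.4
```

```bash
python3 - <<'E'
from h import *
from workcell import read_camera,readout
s=readout.read_state(); print(s["q"].round(3),s["tool_pos"],s["grip_force"],s["width"])
c=read_camera("scene"); t=read_camera("top")
o=np.zeros((420,800,3),np.uint8); o[:,:400]=cv2.resize(c["color"][60:270,200:400],(400,420)); o[:,400:]=cv2.resize(t["color"][100:310,180:380],(400,420)); cv2.imwrite("pics/w5.png",o)
E
```

```text
[ 0.4   -0.012  1.785  0.     1.36   0.177] [0.49775827 0.23729716 0.31806056] 49.362457394599915 0.1587939329115395
```

View pics/w5.png

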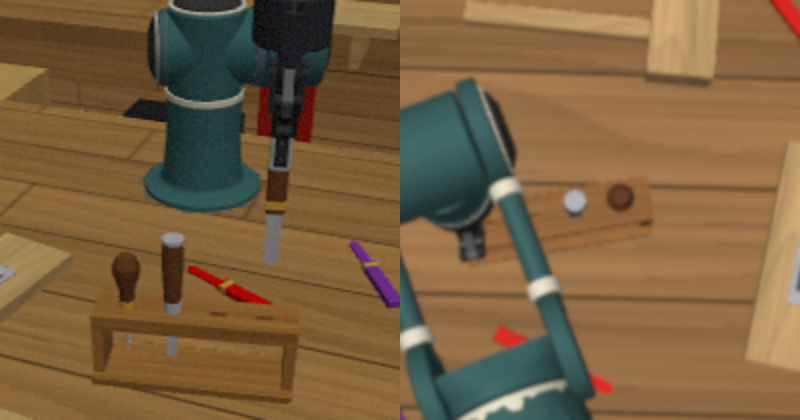

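The knife is out, held straight at handle height, and the other tools are unmoved. The point is about 0.142 m ahead of the TCP. Next I'll rise above the rack tools, carry over, then lean.

```bash
python3 - <<'E'
from h import *
az=np.radians(-22.3); u=np.array([np.cos(az),np.sin(az),0])
tip=np.array([.472,-.194,.07]); tcp=tip+.1416*(u+[0,0,1])/2**.5; print("final tcp",tcp)
a=pose([.496,.2367,.39],102.5); b=pose(np.r_[tcp[:2],.39],157.7); c=pose(tcp,157.7,45)
delta(a); delta(b,a); delta(c,b); print(c[1].apply([0,0,1]))
E
```

```text
final tcp [ 0.56463784 -0.23199355  0.17012632]
delta mm [  0.2   0.2 -76.6] deg [ 0.1 -0.   0.3]
delta mm [-472.4  -34.4   -0. ] deg [  0.    0.  -55.2]
delta mm [  0.   -0.  219.9] deg [ 0. 45. -0.]
[-0.65422207  0.26831602 -0.70710678]
```

Request:
jog_arm:
  deltas: [0, 0, -0.04, 0, 0, 0, -1, 0, 0, -0.075, 0, 0, 0, -1, 0, 0, -0.075, 0, 0, 0, -1]

```text
time: 7.95
tool_pos: [0.4972, 0.237, 0.3919]
tcp_rot: [1.959, 2.452, 0.009]
wrist_force: [1.0, 0.6, -0.4]
width: 0.152
grip_force: 49.3
```

Request:
jog_arm:
  deltas: [-0.03, -0.002, 0, 0, 0, -4, -1, -0.065, -0.005, 0, 0, 0, -8, -1, -0.1, -0.007, 0, 0, 0, -12, -1, -0.135, -0.01, 0, 0, 0, -16, -1, -0.17, -0.012, 0, 0, 0, -20, -1, -0.205, -0.015, 0, 0, 0, -24, -1, -0.24, -0.017, 0, 0, 0, -28, -1, -0.27, -0.02, 0, 0, 0, -32, -1]

```text
time: 8.75
tool_pos: [0.5351, -0.033, 0.3848]
tcp_rot: [-1.203, -2.898, 0.002]
wrist_force: [0.7, -0.0, -0.6]
width: 0.158
grip_force: 49.3
```

```bash
python3 - <<'E'
from h import *
from workcell import readout
delta(pose([.5646,-.232,.39],157.7)); s=readout.read_state(); print(s["q"].round(2),s["grip_force"])
E
```

```text
delta mm [-161.8 -119.6   -5.4] deg [ -0.1  -0.2 -22.8]
[-0.11 -0.05  1.71 -0.    1.49 -0.89] 49.31306540966034
```

Request:
jog_arm:
  deltas: [-0.04, -0.03, 0, 0, 0, -5, -1, -0.08, -0.06, 0, 0, 0, -10, -1, -0.12, -0.09, 0, 0, 0, -16, -1, -0.15, -0.11, 0, 0, 0, -21, -1, -0.162, -0.12, 0, 0, 0, -23, -1, -0.162, -0.12, 0, 0, 0, -23, -1, -0.162, -0.12, 0, 0, 0, -23, -1]

```text
time: 9.45
tool_pos: [0.5641, -0.2306, 0.3853]
tcp_rot: [-0.607, -3.078, -0.002]
wrist_force: [-0.0, 0.2, -0.3]
width: 0.158
grip_force: 49.3
```

Request:
jog_arm:
  deltas: [0, 0, 0.01, 0, 5, 0, -1, 0, 0, 0.02, 0, 12, 0, -1, 0, 0, 0.04, 0, 19, 0, -1, 0, 0, 0.06, 0, 26, 0, -1, 0, 0, 0.08, 0, 33, 0, -1, 0, 0, 0.1, 0, 40, 0, -1, 0, 0, 0.12, 0, 45, 0, -1, 0, 0, 0.12, 0, 45, 0, -1]

```text
time: 10.25
tool_pos: [0.5639, -0.2288, 0.2593]
tcp_rot: [-0.451, -2.307, -0.191]
wrist_force: [-0.7, -0.1, -3.0]
width: 0.153
grip_force: 49.3
```

```bash
python3 - <<'E'
from h import *
from workcell import readout
s=readout.read_state(); print(s["q"].round(2),s["grip_force"],s["tool_pos"])
delta(pose([.5646,-.232,.17],157.7,45)); print(R.from_rotvec(s["tcp_rot"]).as_matrix().round(2))
E
```

```text
[-0.42  0.64  1.24 -0.02  2.06 -1.6 ] 49.31225895881653 [ 0.563926   -0.22881422  0.25926239]
delta mm [-65.2  -2.7  61. ] deg [-0.1 -0.8  0.1]
[[-0.65  0.38 -0.66]
 [ 0.26  0.93  0.27]
 [ 0.72  0.   -0.7 ]]
```

Request:
jog_arm:
  deltas: [-0.015, -0.002, 0.014, 0, 0, 0, -1, -0.03, -0.003, 0.03, 0, 0, 0, -1, -0.045, -0.003, 0.045, 0, 0, 0, -1, -0.058, -0.003, 0.056, 0, 0, 0, -1, -0.063, -0.003, 0.06, 0, 0, 0, -1, -0.063, -0.003, 0.06, 0, 0, 0, -1, -0.063, -0.003, 0.06, 0, 0, 0, -1]

```text
time: 10.95
tool_pos: [0.5661, -0.2344, 0.182]
tcp_rot: [-0.456, -2.322, -0.188]
wrist_force: [0.8, -0.4, -1.3]
width: 0.153
grip_force: 49.3
```

```bash
python3 - <<'E'
from h import *
from workcell import readout,read_camera
s=readout.read_state(); r=R.from_rotvec(s["tcp_rot"])
tip=s["tool_pos"]+r.apply([0,0,.1416]); print(s["tool_pos"],"pred tip",tip,s["grip_force"],s["wrist_force"])
c=read_camera("scene"); t=read_camera("top"); np.save("pics/s6.npy",c,allow_pickle=True); np.save("pics/t6.npy",t,allow_pickle=True)
ps,pt=proj(c,tip),proj(t,tip); print(ps,pt)
o=np.zeros((420,800,3),np.uint8)
for k,(im,p,sc) in enumerate([(c["color"],ps,5),(t["color"],pt,4)]):
    h,w=int(420/sc),int(400/sc); x,y=int(p[0]-w/2),int(p[1]-h*.55); cr=cv2.resize(im[y:y+h,x:x+w],(400,420),interpolation=cv2.INTER_CUBIC); o[:,400*k:400*k+400]=cr; print("crop",k,x,y,sc,w,h)
cv2.imwrite("pics/w6.png",o)
E
```

```text
[ 0.56608027 -0.23441609  0.18203668] pred tip [ 0.47355867 -0.19662721  0.08172559] 49.32143747806549 [ 0.80543306 -0.38454595 -1.29913568]
[182.70370948 186.8999064 ] [393.25825991 227.09597403]
crop 0 142 140 5 80 84
crop 1 343 169 4 100 105
```

View pics/w6.png

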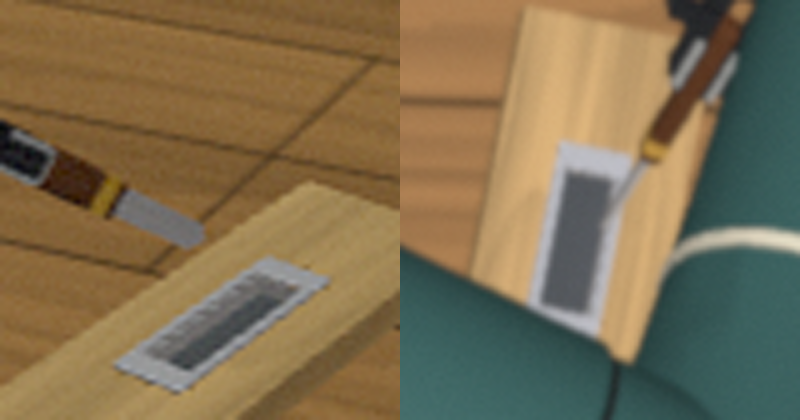

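The point is seen at scene (182.6,187) and top (394,224.5), within 3 px of the prediction. It is about 60 mm above the face and over the pull, the lean is about 45°, everything is clear, and the pull lies flat. I'll settle and hand in.

Request:
jog_arm:
  deltas: [0, 0, 0, 0, 0, 0, -1, 0, 0, 0, 0, 0, 0, -1, 0, 0, 0, 0, 0, 0, -1, 0, 0, 0, 0, 0, 0, -1, 0, 0, 0, 0, 0, 0, -1]

```text
time: 11.55
tool_pos: [0.5656, -0.2344, 0.1806]
tcp_rot: [-0.456, -2.32, -0.189]
wrist_force: [0.3, -0.1, -0.8]
width: 0.155
grip_force: 49.3
```

```bash
python3 -c "
from workcell import readout,finish_job
s=readout.read_state(); print(s['tool_pos'],abs(s['joint_vel']).max(),s['grip_force']); print(finish_job())"
```

```text
[ 0.56560611 -0.23444025  0.18061465] 0.00264497437789952 49.32072043418884
the job is handed in; nothing more can be done
None
```

The job is handed in, with no verdict returned: the pull is home, and the knife is held still, leaning about 45°, with its point about 60 mm above the pull and the other tools undisturbed.

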